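Hold down the recessed reset of the bay that warms the dropper bottle

ROBOT

A 6-joint arm with a two-finger parallel gripper is mounted at the origin on a cart in front of the work surface, level with it; the furniture and walls round the work are solid. World frame = base frame: x ahead of the robot, y to its left, z up, the work surface at z = 0. Lengths are in m, angles in rad, forces in N, time in s.
With the tool pointing down it reaches from about 0.325 to 0.775 m from the base axis. Payload 5.5 kg.
Tool frame: the origin (TCP) lies at the very end of the fingers, on their centre line; the grasp point (between the pads) lies 19 mm behind it; z points along the fingers, y is the direction in which the jaws open and shut (so a half turn about z gives the same grasp; the last joint's range is limited). The gripper opens to 85 mm and grips with 20 to 120 N. Pads are 22 mm wide; open, the fingers measure 114 mm over their backs; the gripper's body (76 mm by 85 mm) begins 54 mm behind the grasp point. The pads swing forward as they close: fully open they stand 13 mm farther back than shut.
Start: joints at [-1.262, 0.091, 1.231, -0, 1.82, -0.057], TCP at [0.215, -0.56, 0.231] pointing down, gripper open.
Joint ranges: [-2.87, 2.87], [-0.86, 2.18], [0.17, 2.46], [-1.51, 4.65], [0.06, 2.69], [-2.65, 2.65]. Speed limits (rad/s): [2.57, 2.57, 3.01, 3.14, 3.14, 3.14].

INTERFACE

Orientations are given as a rotation vector (axis times angle).
In Python, from plant import bot gives the robot as it stands. The module is installed in compiled form; this text tells all that it offers.
- The arm moves only by the shell command python3 -m pendant 'ROWS' [OPENING] [FORCE]. ROWS is JSON, a list of rows, each a list of 2 entries, a list of its own where there are three numbers: the shift along the tool's x, y, z in m, then the turn, a rotation vector about the tool's x, y, z in degrees. A call has 1 to 20 rows; each row is the pose to reach, as a shift and turn from the pose measured when the call began, along the tool's axes at that moment; what a row does not reach only later rows make up. A row lasts 1/8 s, in which the tool goes at most 62.5 mm and 10.7 degrees, less where a joint would pass 70% of its speed; a pose out of reach is approached as far as the arm can. A call with a gripper value outside its range is refused whole. OPENING is the opening, from 0 (shut) to 1 (fully open), set as the call begins (- or left out, the last holds). The fingers move at their own pace and stop on an object; FORCE is the grip in N (left out, the last holds). Time passes only in rows, so rows that repeat a pose let the fingers close. It gives the time, the measured TCP pose, the force and the opening at its end, in the units of the state.
- bot.sense(): the state, without advancing time (a new reading comes with each control period).
- bot.get_image(name): name is "scene" or "side" or "wrist"; returns a dict with "pixels" (384x512x3 uint8, red, green, blue), "fx", "fy", "cx", "cy" (pixels), "dist_coeffs" ([k1, k2, p1, p2, k3] as OpenCV has them; the pictures are not rectified), "R" (3x3) and "t" (3): a world point X has camera coordinates R X + t; the wrist camera has in their place "T_tool_cam" (4x4, takes a point from camera to tool coordinates, whose origin is the TCP and whose axes are the flange's). Camera axes: x right, y down, z forward; pixel columns grow to the right and rows downward; lengths in m; the calibration is good to about 2 mm. A picture is of the moment at which its call begins: read the wrist's pose just before it. There is no depth.
- bot.job_done(): hands the job in, once; it reports no verdict.
The state is a dict: "time_s": time; "q": joint angles; "joint_velocities": joint speeds; "joint_torque": joint torques, N m; "ee_pos": TCP position; "tcp_rot": TCP orientation; "ft_force": force on the tool from outside, world axes, zero at the start; "ft_torque": the same for the moment, N m; "width": finger opening in m.
Only numpy, scipy, OpenCV 4.12 (cv2) and the standard library are available. Lean on these libraries where they do the work, as an engineer would, in place of code of your own. Each camera call takes 0.05 s, during which the arm holds its last target.

TASK

The warmer's bay under the slim dropper bottle has tripped. Take the steel stylus out of its stand, reach with it down through the small hole in front of that bay and press the recessed reset button there; finish while still gripping the stylus and holding that button down. Do not press the other two reset buttons, and leave the three containers where they stand.

Things in the scene. Friction and masses are not known exactly. Their poses are not given: they have to be found in the camera images.
- warmer: Fixed three-bay bench warmer, a pale box 150 (x) x 220 (y) x 55 mm high. Origin: centre of its underside; x points away from the robot, y to its left, z up. On its top, three flat round bays in a row along y (58 mm across, 68 mm apart), one container standing on each; 82 mm in front of each bay (towards the robot), joined to it by a short dark mark, is the round hole of that bay's reset button.
- stand: Fixed aluminium block 50 x 50 x 70 mm with a black foot 54 mm square; origin: centre of its underside. A vertical hole (8.5 mm across, 66 mm deep) in the middle of its top holds the stylus. Beyond it hangs a wall cabinet (0.6 m up, x over 0.59 m, y over 0.07 m, with a side panel down to the worktop at y = 0.08 m): swing the arm across close in.
- stylus: Loose steel reset stylus, about 40 g, round, 130 mm long, standing upright in the stand at the start: below, a thin shaft 6 mm across and 60 mm long, wholly inside the stand, above it a handle 12 mm across and 70 mm long that rests with its shoulder on the stand's top. Origin: lower end of the shaft; z runs up along it to the handle.
- stylus_handle (a point): Centre of the stylus's handle, 95 mm above its lower end, 105 mm above the worktop at the start: the place to grip it.
- stylus_tip (a point): Lower end (flat tip) of the stylus's shaft.
- hole_left (a point): Centre of the mouth of the left (+y) reset hole, in the warmer's top face, 55 mm above the worktop. The hole is 14 mm across and goes straight down; the flat button in it (13 mm across) lies 18 mm below the mouth.
- bay_left (a point): Centre of the left (+y) bay, on the warmer's top face.
- reset_left (a joint): Travel of the left (+y) reset button in m: 0 released, 0.008 fully down; it counts as pressed beyond 0.004. Spring return: about 1.5 N to start it moving, 4.5 N at 0.004, 7.5 N at 0.008.
- hole_middle (a point): Centre of the mouth of the middle reset hole, in the warmer's top face, 55 mm above the worktop. The hole is 14 mm across and goes straight down; the flat button in it (13 mm across) lies 18 mm below the mouth.
- bay_middle (a point): Centre of the middle bay, on the warmer's top face.
- reset_middle (a joint): Travel of the middle reset button in m: 0 released, 0.008 fully down; it counts as pressed beyond 0.004. Spring return: about 1.5 N to start it moving, 4.5 N at 0.004, 7.5 N at 0.008.
- hole_right (a point): Centre of the mouth of the right (-y) reset hole, in the warmer's top face, 55 mm above the worktop. The hole is 14 mm across and goes straight down; the flat button in it (13 mm across) lies 18 mm below the mouth.
- bay_right (a point): Centre of the right (-y) bay, on the warmer's top face.
- reset_right (a joint): Travel of the right (-y) reset button in m: 0 released, 0.008 fully down; it counts as pressed beyond 0.004. Spring return: about 1.5 N to start it moving, 4.5 N at 0.004, 7.5 N at 0.008.
- slim_bottle_centre (a point): Centre (half-way up) of the slim dropper bottle, 29 mm across, 62 mm tall, the tallest and narrowest of the three containers on the warmer, with a shoulder and a narrow screw cap. Which bay it stands on changes.
- wide_jar_centre (a point): Centre of a straight-sided screw-lid jar, 44 mm across, 52 mm tall, on another bay.
- squat_pot_centre (a point): Centre of a squat pot with a wide lid, 47 mm across, 40 mm tall, on the remaining bay.
There are look-alikes about, which are no part of the job. Leave any purple or yellow look-alike of the part that bears slim_bottle_centre alone.

How it is judged:
By the outcome, as a careful person would: the job done as asked, in the order asked, and still so for the second after the job is handed in, while the arm keeps its last pose, push and grip.
It also fails if it takes over 38 s, if anything falls off the work surface, if the arm or the gripper's body presses on something with over 40 N, if the wrist force passes 120 N, or if a joint passes its speed limit or range.

## Working session

There is one attempt and no reset: what is moved stays moved. The work goes in short steps, Python scripts to look and compute and a shell command to move; the robot and the scene stay as the last step left them, time stands still between calls to the robot, and variables do not carry over. Pictures are saved under pics/ and viewed, and the job is handed in when it is done.

```bash
mkdir -p pics; cat > h.py <<'E'
from plant import bot
import numpy as np, cv2
def snap(name,fn):
    s=bot.sense(); im=bot.get_image(name)
    cv2.imwrite('pics/'+fn+'.png',im['pixels'][:,:,::-1])
    d={k:np.array(v) for k,v in im.items()}
    if name=='wrist':
        Rt=cv2.Rodrigues(np.array(s['tcp_rot'],float))[0]; T=np.eye(4);T[:3,:3]=Rt;T[:3,3]=s['ee_pos']
        W=T@d['T_tool_cam']; d['R']=W[:3,:3].T; d['t']=-d['R']@W[:3,3]
    np.savez('pics/'+fn+'.npz',**d); return s
def load(fn): return dict(np.load('pics/'+fn+'.npz'))
def K(d): return np.array([[d['fx'],0,d['cx']],[0,d['fy'],d['cy']],[0,0,1.]])
def proj(d,P): return cv2.projectPoints(np.array(P,float).reshape(-1,3),cv2.Rodrigues(d['R'])[0],d['t'],K(d),d['dist_coeffs'])[0].reshape(-1,2)
def atz(d,uv,z):
    n=cv2.undistortPoints(np.array(uv,float).reshape(-1,1,2),K(d),d['dist_coeffs']).reshape(-1,2)
    r=np.c_[n,np.ones(len(n))]@d['R']; c=-d['R'].T@d['t']
    return c+r*((z-c[2])/r[:,2])[:,None]
def crop(fn,x0,y0,x1,y1,out,s=4):
    im=cv2.imread('pics/'+fn+'.png')[y0:y1,x0:x1]; cv2.imwrite('pics/'+out+'.png',cv2.resize(im,None,fx=s,fy=s,interpolation=cv2.INTER_CUBIC))
E
python3 - <<'E'
from h import *
for n in ['scene','side','wrist']: s=snap(n,n+'0')
print(s)
a=[cv2.imread(f'pics/{n}0.png') for n in ['scene','side','wrist']]
for n in ['scene','side']:
    d=load(n+'0'); print(n, -d['R'].T@d['t'])
E
```

```text
{'time_s': 0.1, 'q': array([-1.26171820e+00,  9.18359915e-02,  1.23175498e+00, -3.72070922e-05,
        1.81981266e+00, -5.66707109e-02]), 'joint_velocities': array([-0.00096257,  0.00048561, -0.00355663, -0.00022386,  0.00147548,
       -0.00013525]), 'joint_torque': array([ 3.33787008e-03, -4.60217178e+01, -4.19219756e+01, -1.79530434e-04,
        1.06373031e-02,  1.41381204e-05]), 'ee_pos': array([ 0.21451614, -0.56007338,  0.23023848]), 'tcp_rot': array([-3.08744710e+00, -5.70980009e-01,  4.14024507e-04]), 'ft_force': array([-0.79393645,  0.13719871, -0.1695006 ]), 'ft_torque': array([-0.01602112, -0.01143689, -0.02570133]), 'width': 0.08542494213158955}
scene [-0.189041   -0.3797886   0.71111542]
side [ 0.30244628 -0.9654268   0.47305211]
```

View pics/scene0.png

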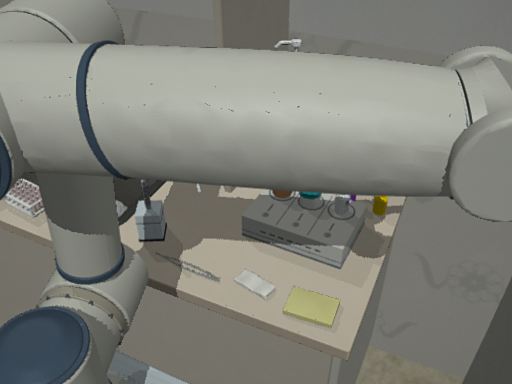

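View pics/side0.png

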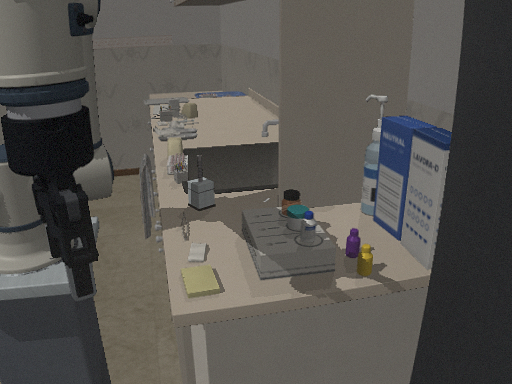

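View pics/wrist0.png

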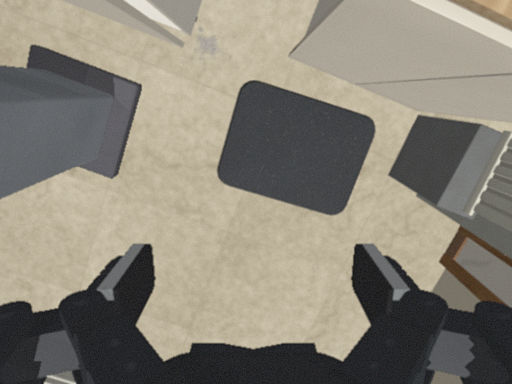

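```bash
python3 - <<'E'
from h import *
crop('side0',225,180,385,290,'c_side',5)
crop('side0',165,130,235,220,'c_stand',6)
crop('scene0',230,170,400,270,'c_scene',4)
crop('scene0',120,170,180,250,'c_stand2',7)
E
```

```text
(no output)
```

View pics/c_side.png

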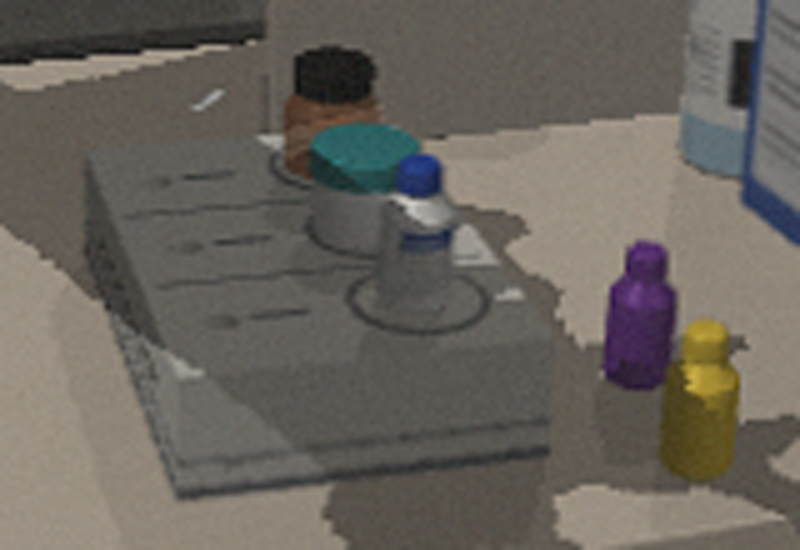

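View pics/c_scene.png

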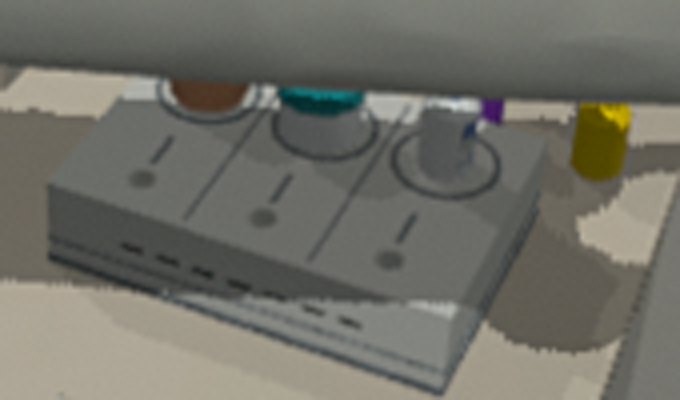

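View pics/c_stand.png

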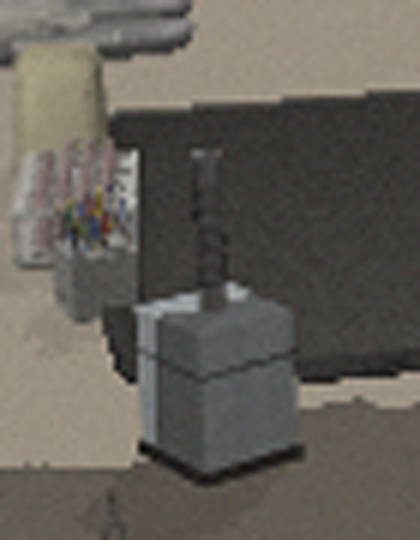

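View pics/c_stand2.png

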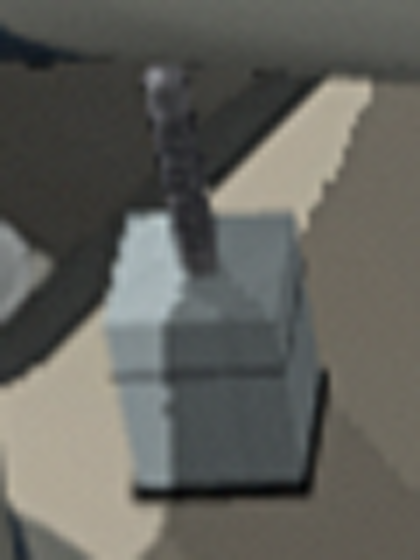

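The side crop shows three candidates. They are the clear slim bottle with a blue cap at side (309,230), standing on the right bay, and the purple (353,245) and yellow (365,263) bottles, which stand off the warmer. The clear one on the right bay is the narrowest and tallest container there, so it fits, and the target is hole_right. The stylus is in the stand at scene (146,195).

```bash
python3 - <<'E'
from h import *
a=load('scene0');b=load('side0')
print('scene base/top',atz(a,[148.5,208.5],.07),atz(a,[143.3,181],.14))
print('side',atz(b,[200.5,181.3],.07),atz(b,[199.3,155.8],.14))
print('holes scene',atz(a,[[327.5,235],[295.7,224.5],[265.5,214.7]],.055))
print('holes side',atz(b,[[270,244.2],[261.8,228.8],[257,216.2]],.055))
print('stand corners scene top: L-front,R-front,Rback,Lback',atz(a,[[120+105/7,170+322/7],[120+282/7,170+322/7],[120+295/7,170+213/7],[120+128/7,170+213/7]],.07))
s=bot.sense();print(cv2.Rodrigues(s['tcp_rot'])[0].round(3))
E
```

```text
scene base/top [[0.4194366  0.15605882 0.07      ]] [[0.41976951 0.15659294 0.14      ]]
side [[0.42119611 0.15230144 0.07      ]] [[0.4213057  0.15069002 0.14      ]]
holes scene [[ 0.51041916 -0.20011365  0.055     ]
 [ 0.51387533 -0.13198686  0.055     ]
 [ 0.51677002 -0.06429245  0.055     ]]
holes side [[ 0.51257208 -0.20278578  0.055     ]
 [ 0.51407275 -0.13189116  0.055     ]
 [ 0.51957589 -0.06700298  0.055     ]]
stand corners scene top: L-front,R-front,Rback,Lback [[0.38811186 0.16746935 0.07      ]
 [0.4095499  0.12030508 0.07      ]
 [0.45358395 0.14507735 0.07      ]
 [0.43268806 0.19142582 0.07      ]]
[[ 0.934  0.358 -0.   ]
 [ 0.358 -0.934  0.001]
 [ 0.    -0.001 -1.   ]]
```

```bash
python3 - <<'E'
from h import *
d=load('wrist0');print(d['T_tool_cam'].round(3),d['fx'],d['cx'],d['dist_coeffs'])
s=bot.sense();R=cv2.Rodrigues(s['tcp_rot'])[0]
Rh=np.array([[.934,.358,0],[.358,-.934,0],[0,0,-1.]])
H=[[.511,-.201,.055],[.514,-.132,.055],[.518,-.065,.055]];S=[[.420,.154,.07],[.420,.154,.14]]
def pr(p,P):
    T=np.eye(4);T[:3,:3]=Rh;T[:3,3]=p;W=T@d['T_tool_cam'];e=dict(d);e['R']=W[:3,:3].T;e['t']=-e['R']@W[:3,3];return proj(e,P).round(0).tolist()
for p in [(.40,-.2,.25),(.44,-.2,.25),(.42,-.15,.25)]: print(p,pr(p,H), (R.T@(np.array(p)-s['ee_pos'])).round(3))
for p in [(.36,.1,.25),(.42,.12,.25),(.33,.12,.25)]: print(p,pr(p,S))
E
```

```text
[[ 0.    -0.961 -0.278  0.071]
 [ 1.     0.     0.    -0.001]
 [-0.    -0.278  0.961 -0.143]
 [ 0.     0.     0.     1.   ]] 336.1495059039889 252.8166197241246 [-0.02973387  0.          0.          0.          0.        ]
(0.4, -0.2, 0.25) [[297.0, 56.0], [229.0, 24.0], [161.0, -9.0]] [ 0.302 -0.27  -0.019]
(0.44, -0.2, 0.25) [[281.0, 97.0], [215.0, 67.0], [149.0, 36.0]] [ 0.339 -0.256 -0.019]
(0.42, -0.15, 0.25) [[336.0, 96.0], [272.0, 66.0], [206.0, 34.0]] [ 0.339 -0.31  -0.019]
(0.36, 0.1, 0.25) [[223.0, 86.0], [214.0, 85.0]]
(0.42, 0.12, 0.25) [[221.0, 154.0], [213.0, 170.0]]
(0.33, 0.12, 0.25) [[254.0, 62.0], [255.0, 54.0]]
```

```bash
python3 -m pendant '[[[0.034,-0.026,-0.004],[0,0,0]],[[0.068,-0.051,-0.008],[0,0,0]],[[0.102,-0.077,-0.012],[0,0,0]],[[0.136,-0.102,-0.016],[0,0,0]],[[0.170,-0.128,-0.02],[0,0,0]],[[0.204,-0.154,-0.02],[0,0,0]],[[0.238,-0.179,-0.02],[0,0,0]],[[0.272,-0.205,-0.02],[0,0,0]],[[0.306,-0.230,-0.02],[0,0,0]],[[0.339,-0.256,-0.02],[0,0,0]],[[0.339,-0.256,-0.02],[0,0,0]],[[0.339,-0.256,-0.02],[0,0,0]]]' 1
python3 - <<'E'
from h import *
s=snap('wrist','wrist1');print(s['ee_pos'],s['joint_velocities'].round(3),s['q'].round(3))
E
```

```text
time_s: 1.65
ee_pos: [0.4394, -0.2, 0.2506]
tcp_rot: [-3.088, -0.572, 0.001]
ft_force: [-0.2, -1.0, -0.6]
width: 0.0854
[ 0.43935012 -0.20001853  0.25057837] [-0.024  0.002 -0.001 -0.001  0.001  0.002] [-4.980e-01 -2.180e-01  1.492e+00  1.000e-03  1.868e+00  7.070e-01]
```

View pics/wrist1.png

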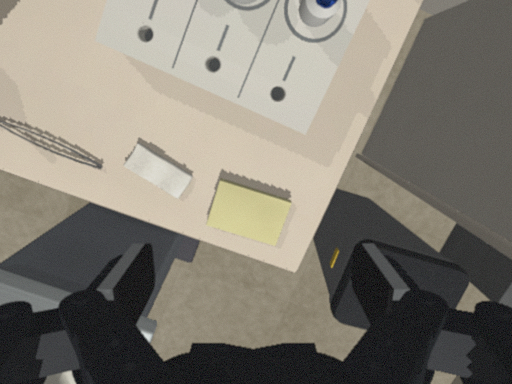

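```bash
python3 - <<'E'
from h import *
d=load('wrist1');g=cv2.imread('pics/wrist1.png',0)
for (u,v) in [(278,93),(213,64),(145,33)]:
    w=g[v-14:v+15,u-14:u+15].astype(float); m=(w<125).astype(np.uint8)
    n,l,st,c=cv2.connectedComponentsWithStats(m); i=l[14,14]
    p=c[i]+[u-14,v-14]; print(p,st[i],np.median(w),atz(d,p,.055))
crop('wrist1',90,0,350,150,'c_w1',3)
E
```

```text
[277.27388535  93.45859873] [  7   8  14  14 157] 201.0 [[ 0.51138873 -0.19640585  0.055     ]]
[212.88  64.16] [  7   8  14  14 150] 200.0 [[ 0.51446909 -0.12907462  0.055     ]]
[145.56081081  34.29054054] [  8   9  14  14 148] 198.0 [[ 0.51719127 -0.06143074  0.055     ]]
```

View pics/c_w1.png

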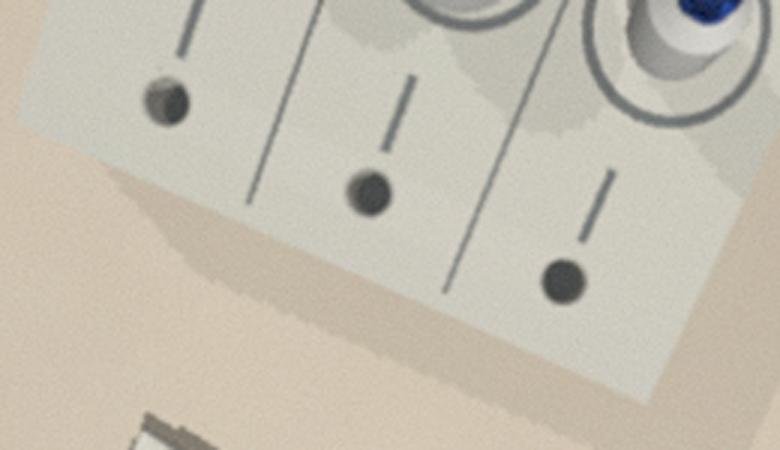

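The slim bottle (blue cap, wrist (322,5)) stands on the right bay. That bay's hole is at wrist (277,93), i.e. about (0.511,-0.197). Next I go to the stand.

```bash
python3 -m pendant '[[[0.010,-0.042,-0.003],[0,0,0]],[[0.020,-0.084,-0.006],[0,0,0]],[[0.030,-0.126,-0.01],[0,0,0]],[[0.040,-0.168,-0.013],[0,0,0]],[[0.050,-0.210,-0.016],[0,0,0]],[[0.060,-0.252,-0.02],[0,0,0]],[[0.071,-0.294,-0.02],[0,0,0]],[[0.071,-0.294,-0.02],[0,0,0]],[[0.071,-0.294,-0.02],[0,0,0]]]'
python3 - <<'E'
from h import *
s=snap('wrist','wrist2');print(s['ee_pos'],s['joint_velocities'].round(3),s['q'].round(3))
d=load('wrist2');print(proj(d,[[.42,.154,.07],[.42,.154,.14]]))
E
```

```text
time_s: 2.82
ee_pos: [0.4007, 0.0986, 0.271]
tcp_rot: [-3.089, -0.569, 0.001]
ft_force: [0.1, -0.3, -0.1]
width: 0.0856
[0.40072147 0.09855485 0.27101044] [-0.017  0.002 -0.001 -0.001  0.     0.004] [ 1.580e-01 -3.980e-01  1.600e+00  1.000e-03  1.941e+00  1.365e+00]
[[209.62166134 124.92254472]
 [198.88378591 133.3345311 ]]
```

View pics/wrist2.png

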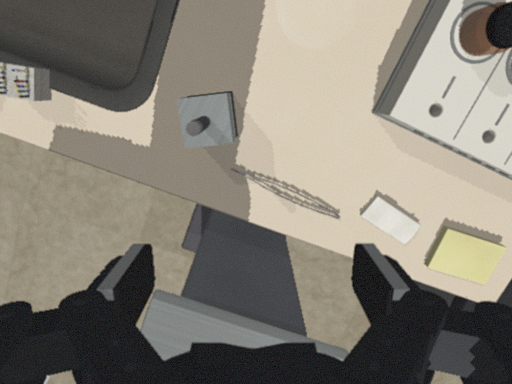

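```bash
python3 - <<'E'
from h import *
crop('wrist2',165,75,255,165,'c_w2',6)
E
```

```text
(no output)
```

View pics/c_w2.png

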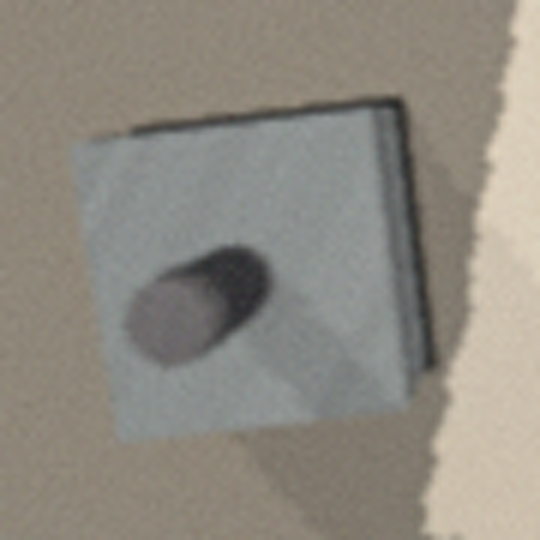

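```bash
python3 - <<'E'
from h import *
d=load('wrist2')
print(atz(d,[193.7,128.2],.14),atz(d,[[204,122],[205.5,120.8]],.07))
E
```

```text
[[0.42243595 0.15923162 0.14      ]] [[0.4207464  0.16025992 0.07      ]
 [0.42241727 0.15922576 0.07      ]]
```

```bash
python3 -m pendant '[[[0.013,-0.016,0.0],[0,0,0]],[[0.027,-0.032,0.02],[0,0,0]],[[0.040,-0.047,0.05],[0,0,0]],[[0.040,-0.047,0.08],[0,0,0]],[[0.040,-0.047,0.106],[0,0,0]],[[0.040,-0.047,0.106],[0,0,0]],[[0.040,-0.047,0.106],[0,0,0]]]'
python3 - <<'E'
from h import *
s=snap('wrist','wrist3');print(s['ee_pos'],s['joint_velocities'].round(3))
d=load('wrist3');print(proj(d,[[.421,.157,.07],[.421,.157,.14]]))
E
```

```text
time_s: 3.75
ee_pos: [0.422, 0.1558, 0.1663]
tcp_rot: [-3.089, -0.565, -0.001]
ft_force: [-0.3, 0.4, -0.5]
width: 0.0853
[0.42199405 0.15579043 0.16625639] [ 0.008 -0.006 -0.018  0.002 -0.004  0.003]
[[252.31541048 190.94154461]
 [252.02842306 227.69225552]]
```

View pics/wrist3.png

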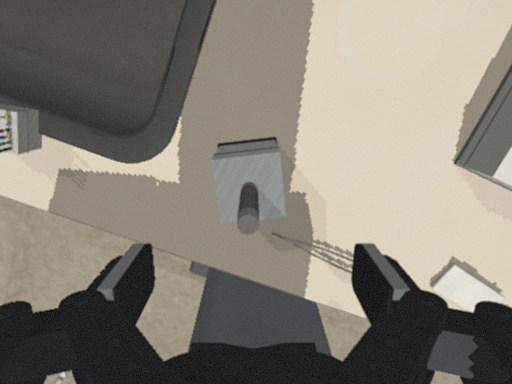

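```bash
python3 - <<'E'
from h import *
crop('wrist3',200,130,300,245,'c_w3',5)
d=load('wrist3');s=bot.sense();R=cv2.Rodrigues(s['tcp_rot'])[0]
for uv,z in [((247.5,223),.14),((249,190),.07)]:
    p=atz(d,uv,z)[0];print(p,(R.T@(p-s['ee_pos'])).round(4))
E
```

```text
[0.42269161 0.16025683 0.14      ] [ 0.002  -0.0037  0.0267]
[0.42081027 0.1595594  0.07      ] [-0.0002 -0.0037  0.0967]
```

View pics/c_w3.png

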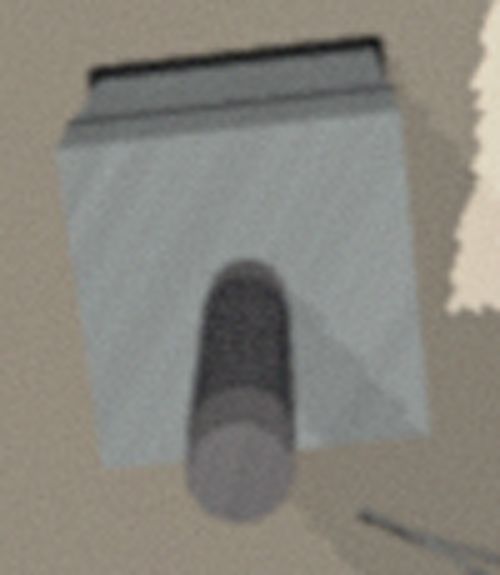

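The stylus top is at wrist (248,224) and the finger midline is at column 253, so the stylus lies 2.5 mm to the -y side of the tool. I correct for that, descend and close gently.

```bash
python3 -m pendant '[[[0,-0.0025,0.02],[0,0,0]],[[0,-0.0025,0.045],[0,0,0]],[[0,-0.0025,0.07],[0,0,0]],[[0,-0.0025,0.08],[0,0,0]],[[0,-0.0025,0.08],[0,0,0]],[[0,-0.0025,0.08],[0,0,0]]]'
python3 -m pendant '[[[0,0,0],[0,0,0]],[[0,0,0],[0,0,0]],[[0,0,0],[0,0,0]],[[0,0,0],[0,0,0]],[[0,0,0],[0,0,0]],[[0,0,0],[0,0,0]],[[0,0,0],[0,0,0]],[[0,0,0],[0,0,0]]]' 0 20
python3 - <<'E'
from h import *
s=snap('wrist','wrist4');print(s['ee_pos'],s['ft_force'].round(2),s['ft_torque'].round(2),s['width'])
E
```

```text
time_s: 4.55
ee_pos: [0.4219, 0.1587, 0.0878]
tcp_rot: [-3.089, -0.565, -0.005]
ft_force: [-0.6, -0.0, 0.6]
width: 0.0858
time_s: 5.55
ee_pos: [0.422, 0.1587, 0.0879]
tcp_rot: [-3.089, -0.565, -0.005]
ft_force: [-0.4, -0.1, 1.2]
width: 0.0117
[0.42196579 0.15868347 0.08790041] [-0.35 -0.14  1.22] [0.02 0.1  0.01] 0.011697642103769838
```

View pics/wrist4.png

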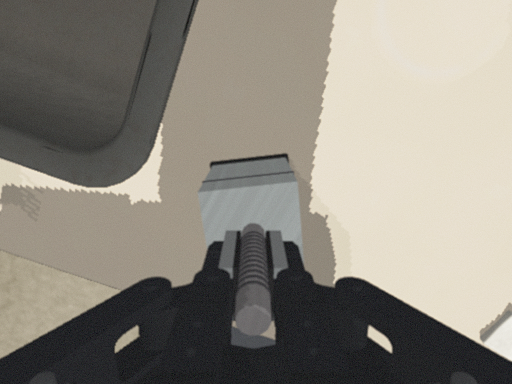

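```bash
python3 -m pendant '[[[0,0,0],[0,0,0]],[[0,0,0],[0,0,0]],[[0,0,0],[0,0,0]],[[0,0,-0.015],[0,0,0]],[[0,0,-0.03],[0,0,0]],[[0,0,-0.05],[0,0,0]],[[0,0,-0.07],[0,0,0]],[[0,0,-0.09],[0,0,0]],[[0,0,-0.105],[0,0,0]],[[0,0,-0.105],[0,0,0]],[[0,0,-0.105],[0,0,0]]]' 0 100
python3 - <<'E'
from h import *
s=snap('wrist','wrist5');R=cv2.Rodrigues(s['tcp_rot'])[0];print(s['ee_pos'],s['ft_force'].round(2),s['width'],R.round(4))
snap('side','side5')
print((R.T@(np.array([.512,-.1975,.193])-s['ee_pos'])).round(4))
crop('side5',100,40,260,220,'c5',3)
E
```

```text
time_s: 6.98
ee_pos: [0.4214, 0.1584, 0.1922]
tcp_rot: [-3.089, -0.565, -0.003]
ft_force: [0.2, 0.4, 0.3]
width: 0.0101
[0.4214302  0.15841945 0.19215931] [0.24 0.41 0.31] 0.01013866553557527 [[ 9.352e-01  3.541e-01  2.000e-03]
 [ 3.541e-01 -9.352e-01  1.500e-03]
 [ 2.400e-03 -7.000e-04 -1.000e+00]]
[-0.0413  0.3649 -0.0012]
```

View pics/c5.png

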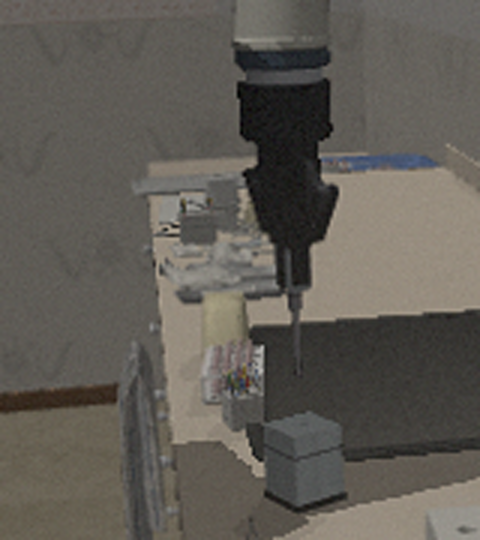

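View pics/wrist5.png

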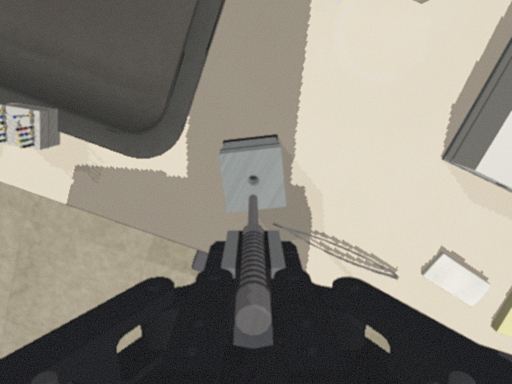

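```bash
python3 -m pendant '[[[-0.002,0.02,0],[0,0,0]],[[-0.006,0.055,0],[0,0,0]],[[-0.011,0.095,0],[0,0,0]],[[-0.015,0.135,0],[0,0,0]],[[-0.020,0.175,0],[0,0,0]],[[-0.024,0.215,0],[0,0,0]],[[-0.029,0.255,0],[0,0,0]],[[-0.033,0.295,0],[0,0,0]],[[-0.037,0.33,0],[0,0,0]],[[-0.040,0.355,0],[0,0,0]],[[-0.0413,0.365,0],[0,0,0]],[[-0.0413,0.365,0],[0,0,0]],[[-0.0413,0.365,0],[0,0,0]]]'
python3 -m pendant '[[[0,0,0.02],[0,0,0]],[[0,0,0.042],[0,0,0]],[[0,0,0.042],[0,0,0]],[[0,0,0.042],[0,0,0]]]'
python3 - <<'E'
from h import *
s=snap('wrist','wrist6');R=cv2.Rodrigues(s['tcp_rot'])[0];print(s['ee_pos'],s['ft_force'].round(2),s['width'],R.round(4))
snap('side','side6');snap('scene','scene6')
crop('wrist6',190,120,320,260,'c6w',4);crop('side6',220,140,340,280,'c6s',4);crop('scene6',270,150,400,270,'c6c',4)
E
```

```text
time_s: 8.7
ee_pos: [0.5118, -0.1967, 0.1914]
tcp_rot: [-3.089, -0.567, -0.002]
ft_force: [-0.1, -0.6, -0.6]
width: 0.0098
time_s: 9.2
ee_pos: [0.5119, -0.1963, 0.1495]
tcp_rot: [-3.088, -0.567, -0.002]
ft_force: [0.0, 0.8, 0.5]
width: 0.0093
[ 0.51188997 -0.19625063  0.14954631] [0.01 0.77 0.52] 0.009340456873287908 [[ 0.9347  0.3554  0.0013]
 [ 0.3554 -0.9347  0.0018]
 [ 0.0018 -0.0012 -1.    ]]
```

View pics/c6w.png

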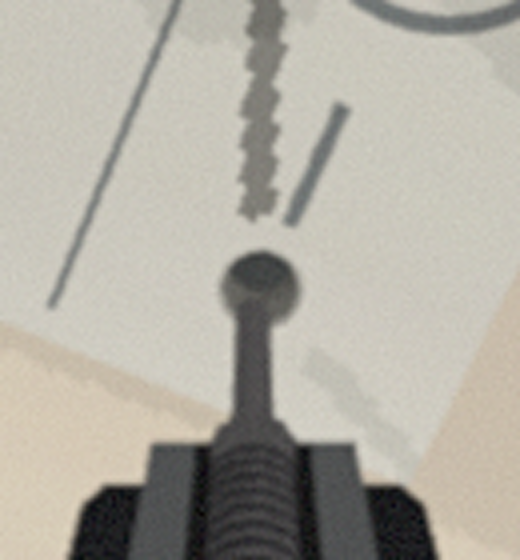

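View pics/c6s.png

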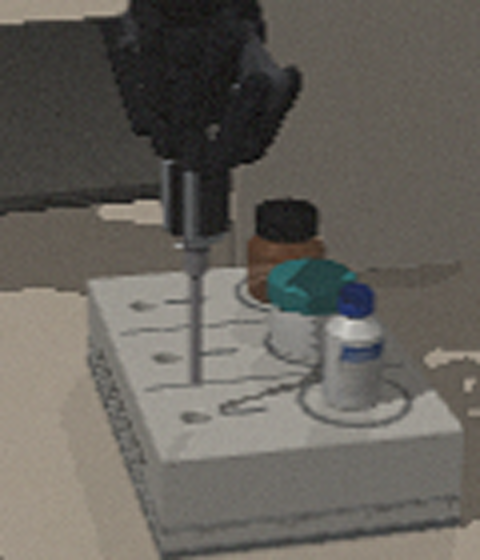

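View pics/c6c.png

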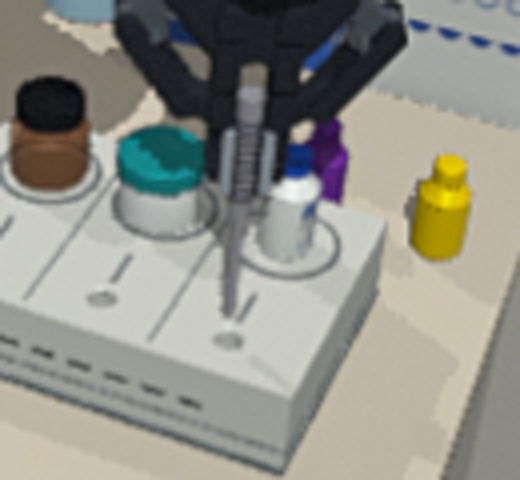

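```bash
python3 - <<'E'
from h import *
d=load('wrist6');s=bot.sense();R=cv2.Rodrigues(s['tcp_rot'])[0]
e=s['ee_pos']
print('tip px',proj(d,e+R@[0,0,.0779]),'axis at mouth px',proj(d,e+R@[0,0,e[2]-.055]))
p=atz(d,[255.2,192.3],.055)[0];print('hole',p,(R.T@(p-e)).round(4))
d5=load('wrist5');print('tip5', )
for n in ['side6','scene6']:
    c=load(n);print(n,'tip',proj(c,e+R@[0,0,.0779]),'mouth under',proj(c,e+R@[0,0,e[2]-.055]))
crop('wrist6',225,150,285,225,'c6x',9)
E
```

```text
tip px [[255.22627179 197.69774338]] axis at mouth px [[255.09099689 190.390396  ]]
hole [ 0.51123401 -0.19715563  0.055     ] [-0.0015  0.0001  0.0955]
tip5
side6 tip [[269.18427612 234.79217484]] mouth under [[269.17137206 242.76726443]]
scene6 tip [[326.81886842 227.13507486]] mouth under [[326.12406195 233.81464854]]
```

View pics/c6x.png

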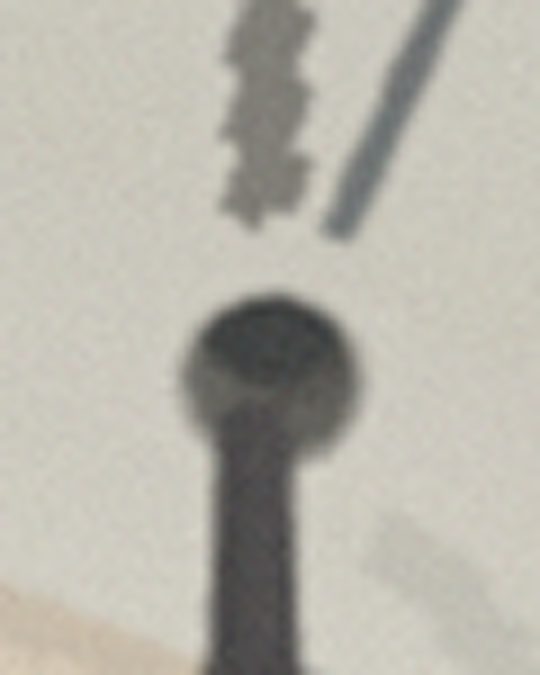

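```bash
python3 -m pendant '[[[-0.0015,0.001,0],[0,0,0]],[[-0.0015,0.001,0.004],[0,0,0]],[[-0.0015,0.001,0.008],[0,0,0]],[[-0.0015,0.001,0.014],[0,0,0]],[[-0.0015,0.001,0.020],[0,0,0]],[[-0.0015,0.001,0.026],[0,0,0]],[[-0.0015,0.001,0.031],[0,0,0]],[[-0.0015,0.001,0.031],[0,0,0]],[[-0.0015,0.001,0.031],[0,0,0]]]' - 70
python3 - <<'E'
from h import *
s=snap('wrist','wrist7');print(s['ee_pos'],s['ft_force'].round(2),s['ft_torque'].round(2),s['width'])
snap('side','side7');snap('scene','scene7')
crop('wrist7',190,120,320,260,'c7w',4);crop('side7',220,140,340,280,'c7s',4)
E
```

```text
time_s: 10.48
ee_pos: [0.5115, -0.1982, 0.1197]
tcp_rot: [-3.09, -0.567, -0.005]
ft_force: [-0.4, -0.2, -0.3]
width: 0.0096
[ 0.51146158 -0.19815046  0.11971444] [-0.42 -0.22 -0.27] [-0.08  0.02  0.  ] 0.009638181222504445
```

View pics/c7w.png

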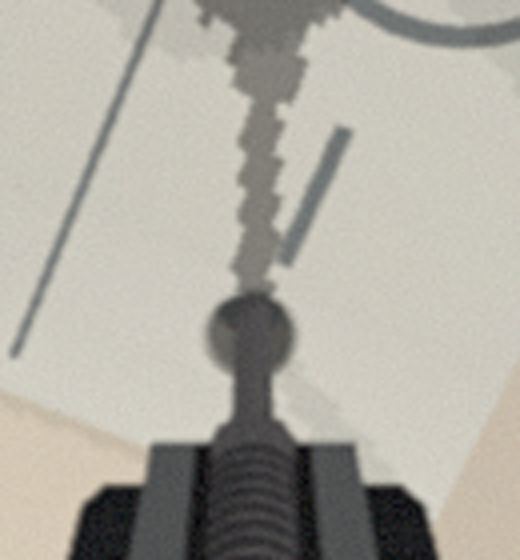

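View pics/c7s.png

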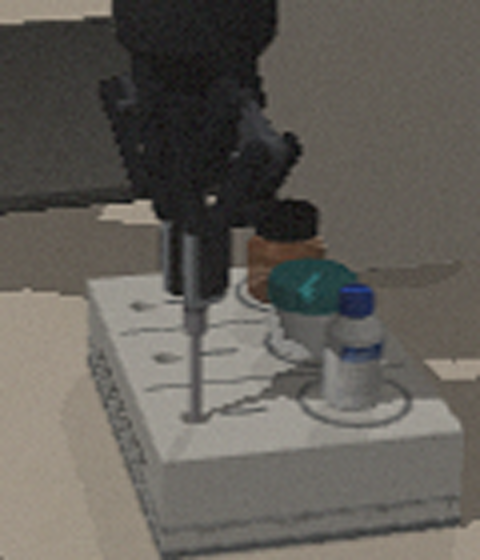

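The stylus is in the right-hand hole (side (269,244)), centred and with no contact force. Next I press in steps.

```bash
python3 -m pendant '[[[0,0,0.003],[0,0,0]],[[0,0,0.005],[0,0,0]],[[0,0,0.007],[0,0,0]],[[0,0,0.008],[0,0,0]],[[0,0,0.008],[0,0,0]],[[0,0,0.008],[0,0,0]]]'
python3 -c "
from h import *
s=bot.sense();print(s['ee_pos'],s['ft_force'].round(2),s['width'])"
```

```text
time_s: 11.38
ee_pos: [0.5116, -0.1982, 0.1122]
tcp_rot: [3.09, 0.567, 0.006]
ft_force: [-0.9, 0.6, 3.6]
width: 0.0098
[ 0.51164234 -0.19819192  0.11217999] [-0.94  0.6   3.57] 0.009761984960728524
```

```bash
python3 -m pendant '[[[0,0,0.0015],[0,0,0]],[[0,0,0.003],[0,0,0]],[[0,0,0.0045],[0,0,0]],[[0,0,0.0045],[0,0,0]],[[0,0,0.0045],[0,0,0]],[[0,0,0.0045],[0,0,0]]]'
python3 - <<'E'
from h import *
s=snap('wrist','wrist8');print(s['ee_pos'],s['ft_force'].round(2),s['width'])
snap('side','side8')
crop('wrist8',190,120,320,260,'c8w',4);crop('side8',220,140,340,280,'c8s',4)
print(bot.sense()['ft_force'].round(2))
E
```

```text
time_s: 12.12
ee_pos: [0.5118, -0.1982, 0.1082]
tcp_rot: [3.09, 0.567, 0.007]
ft_force: [-1.6, 1.0, 6.5]
width: 0.0096
[ 0.51175972 -0.19817932  0.10819919] [-1.6   1.04  6.5 ] 0.009607971737403909
[-1.35  0.99  7.52]
```

View pics/c8w.png

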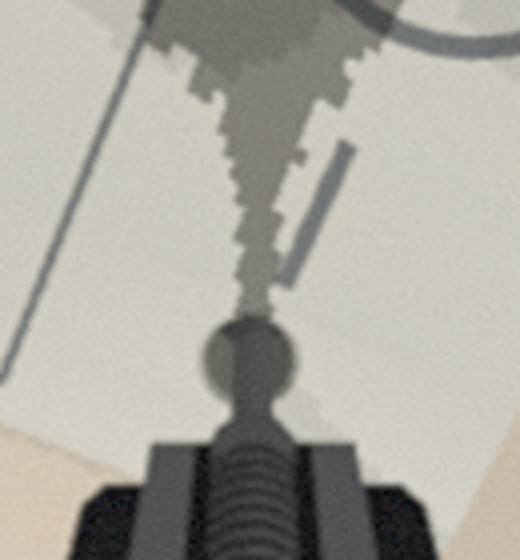

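View pics/c8s.png

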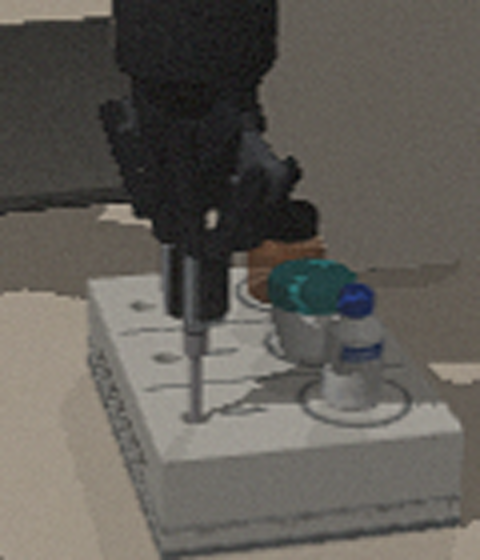

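```bash
python3 -c "
from h import *
snap('scene','scene9');s=bot.sense();print(s['time_s'],s['ee_pos'],s['ft_force'].round(2),s['width'])
print(bot.job_done());s=bot.sense();print(s['time_s'],s['ee_pos'],s['ft_force'].round(2),s['width'])"
```

```text
12.275 [ 0.51177895 -0.19816846  0.10820916] [-1.69 -0.31  5.85] 0.009483320920452447
the job is handed in; nothing more can be done
None
the job is handed in; nothing more can be done
```

I took the stylus from its stand, put it down the right-hand hole in front of the slim bottle's bay, and pressed that reset button. I handed in at about 12.3 s, still gripping the stylus (70 N set) and holding the button down.

- **Button:** the last checks give about 6.7 mm of travel, against the 4 mm needed. That comes from the TCP height, and the vertical force of 5.9–7.5 N fits it. I had no direct reading of the button itself.
- **Placement:** the last wrist and side pictures show the shaft inside the right hole. The three containers stood on their bays, and the stylus never went near the other two holes.
- **Disagreements:** the fixed cameras and the wrist camera differed by 3–8 mm in y when locating the stylus. They differed by 4–6 mm for the hole. I went by the wrist camera, and the grasp, which closed with no side force, bore it out.
- **Grip:** the finger opening read 9.3–10.1 mm on the 12 mm handle after I raised the grip force from 20 N to 100 N, then cut it to 70 N. No slip was visible.

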